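# Emboss the laser module's end plate with the round punch

### The arm

A 6-joint arm with a two-finger parallel gripper is mounted at the origin on the work surface. World frame = base frame: x ahead of the robot, y to its left, z up, the work surface at z = 0. Lengths are in m, angles in rad, forces in N, time in s.
With the tool pointing down it reaches from about 0.375 to 0.9 m from the base axis. Payload 3.1 kg.
Tool frame: the origin (TCP) lies at the centre of the arm's flange, where the gripper is bolted on; the fingertips stand 173 mm ahead of it and the grasp point (between the pads) lies 155 mm ahead of it; z points along the fingers, x is the direction in which the jaws open and shut, and the axes are right-handed (so a half turn about z gives the same grasp; the last joint's range is limited). The gripper opens to 85 mm and grips with 20 to 120 N. Pads are 22 mm wide; open, the fingers measure 114 mm over their backs; the gripper's body (76 mm by 85 mm) begins 54 mm behind the grasp point. The pads swing forward as they close: fully open they stand 13 mm farther back than shut.
Start: joints at [-1.45, 0.527, 1.433, -0, 1.181, -0.178], TCP at [0.184, -0.597, 0.405] pointing down, gripper open.
Joint ranges: [-3.08, 3.08], [-0.75, 2.2], [0.22, 2.44], [-1.43, 4.57], [0, 2.65], [-2.85, 2.85]. Speed limits (rad/s): [2.79, 2.79, 3.14, 3.14, 3.14, 3.14].

### API

Orientations are given as a unit quaternion [x, y, z, w].
In Python, from station import manip gives the robot as it stands.
- The arm moves only by the shell command python3 -m jog 'ROWS' [OPENING] [FORCE]. ROWS is JSON, a list that holds one entry, the list of rows, each a list of 4 numbers: the shift along the world's x, y, z in mm, then the turn about the world's z in degrees. A call has exactly 8 rows; each row shifts and turns the commanded pose from where the row before left it; what a row does not reach is not made up. A row lasts 1/8 s, in which the tool goes at most 62.5 mm and 10.7 degrees, less where a joint would pass 70% of its speed; a pose out of reach is approached as far as the arm can. A call is refused whole if a number of a shift passes 62.5 or a number of a turn 10.7, either way. A call with a gripper value outside its range is refused whole. OPENING is the opening in per cent of the stroke, from 0 (shut) to 100 (fully open), set as the call begins (- or left out, the last holds). The fingers move at their own pace and stop on an object; FORCE is the grip in N (left out, the last holds). Time passes only in rows, so rows that do not move let the fingers close, or fill a call up. It gives the time, the measured TCP pose, the force and the opening at its end, in the units of the state.
- manip.sense(): the state, without advancing time (a new reading comes with each control period).
- manip.snapshot(name): name is "side" or "top"; returns the picture (420x560x3 uint8, red, green, blue); there is no depth.
- manip.camera_info(name): a dict with "fx", "fy", "cx", "cy" (pixels), "R" (3x3) and "t" (3): a world point X has camera coordinates R X + t. Camera axes: x right, y down, z forward; pixel columns grow to the right and rows downward; lengths in m; the calibration is good to about 2 mm. A picture is of the moment at which its call begins. camera_info takes no time and is no camera call.
- manip.sign_off(): hands the job in, once; it reports no verdict.
The state is a dict: "t": time; "q": joint angles; "qd": joint speeds; "tau": joint torques, N m; "tcp_pos": TCP position; "tool_rot": TCP orientation; "force": force on the tool from outside, world axes, zero at the start; "ft_torque": the same for the moment, N m; "finger_gap": opening from 0.0 (shut) to 1.0 (fully open).
Only numpy, scipy, OpenCV 4.12 (cv2) and the standard library are available. Lean on these libraries where they do the work, as an engineer would, in place of code of your own. Each camera call takes 0.05 s, during which the arm holds its last target. There are 200 camera calls.

### The job

Pick up the round punch, press its foot squarely onto the small scribed circle on the aluminium end plate until the sprung bed has sunk about 9 mm, hold it steady there for a moment, then lift it straight up clear of the plate without sliding; do not press on the plate anywhere else or drive the bed to its bottom stop. Then stand the round punch upright on the blue mat beside the fixture and let go. Leave the square punch standing where it is.

Things in the scene. Friction and masses are not known exactly. Their poses are not given: they have to be found in the camera images.
- round_punch: Plain steel marking punch, about 0.2 kg, 95 mm tall, standing upright on the blue mat: round foot 34 mm in diameter, 14 mm high, then a round shank 26 mm in diameter up to the flat top. Origin at the centre of the foot's underside (the marking face), z up the shank. Starts in the right-hand (-y) part of the mat, nearer or farther than the square punch.
- square_punch: The wrong punch: the same steel, height and layout, but foot (34 mm) and shank (26 mm) are square. Origin at the centre of the foot's underside, z up. To be left alone.
- mark (a point): Centre of the scribed circle (20 mm) on the level aluminium end plate (106 x 66 mm), z up; sinks with the bed. Plate top 62 mm above the mat. The circle lies in the bare half, 28 mm from the plate's middle along its long side (point x points that way), opposite the black lens hole (36 mm). The plate's dark steel fixture (150 x 90 mm, any yaw) is fixed on the blue mat, whose top is 4 mm above the work surface.
- bed (a joint): How far the sprung bed with the end plate has sunk, in m: 0 up, bottom stop at 0.014. It starts to move at about 3 N and then takes 0.7 N per mm more (about 9.5 N at 9 mm); it springs back up by itself.
Mind the look-alikes: they are no part of the job. What is shaped like the round_punch but purple is not meant.

How it is judged:
On the way, in this order (a step that is already met when the one before it is completed fails the run):
1. the round punch, within 10 degrees of upright, stands on the plate within 12 mm of the circle's centre and presses the bed down 6 to 13 mm, for 0.4 s (value of joint bed between 0.006 and 0.013 m and horizontal distance between round_punch and mark below 0.012 m and z of round_punch in the frame of mark between -0.005 and 0.005 m and angle between round_punch's own z axis and vertical below 0.175 rad), for 0.4 s.
2. the punch is lifted 15 mm clear of the plate, still within 20 mm of the spot seen from above, and the bed is up again (z of round_punch in the frame of mark above 0.015 m and value of joint bed below 0.002 m and horizontal distance between round_punch and mark below 0.02 m).
At the end, for the whole second after the job is handed in: The round punch stands upright (within 6 degrees) and still on the blue mat, the bed is up, and the square punch stands within 20 mm of where it began (height (world z) of round_punch between 0.001 and 0.007 m and angle between each of round_punch, square_punch's own z axis and vertical below 0.1 rad and linear speed of round_punch below 0.02 m/s and value of joint bed below 0.002 m and distance of square_punch from where it was at the start of the episode below 0.02 m); the robot touches nothing.
It fails at once if the bed is pressed while the round punch is more than 16 mm from the circle's centre (slid, or pressed elsewhere or with something else) (value of joint bed above 0.0015 m and horizontal distance between round_punch and mark above 0.016 m).
It fails at once if the bed is driven to its bottom stop (value of joint bed above 0.0137 m).
It fails at once if the square punch is knocked over or moved more than 30 mm (distance of square_punch from where it was at the start of the episode above 0.03 m or angle between square_punch's own z axis and vertical above 0.4 rad).
It also fails if it takes over 51 s, if anything falls off the work surface, if the arm or the gripper's body presses on something with over 40 N, if the wrist force passes 120 N, or if a joint passes its speed limit or range.

## Working session

There is one attempt and no reset: what is moved stays moved. The work goes in short steps, Python scripts to look and compute and a shell command to move; the robot and the scene stay as the last step left them, time stands still between calls to the robot, and variables do not carry over. Pictures are saved under pics/ and viewed, about 8 in all and at most 12, crops included, and the job is handed in when it is done.

```bash
mkdir -p pics
python3 - <<'E'
from station import manip
import cv2,numpy as np
np.set_printoptions(precision=4,suppress=True)
for n in("top","side"):
    cv2.imwrite(f"pics/{n}0.png",manip.snapshot(n)[:,:,::-1])
    c=manip.camera_info(n);R=np.array(c["R"]);print(n,c["fx"],c["cx"],c["cy"],-R.T@np.array(c["t"]),R.tolist())
s=manip.sense();print(s)
E
```

```text
top 413.4829661159158 281.0008745493217 204.7141596474127 [ 0.4    -0.0157  0.9072] [[0.008386899213502368, -0.9999479619888906, 0.005808032011482013], [-0.9936077430438741, -0.008987330425759135, -0.11252946660798177], [0.11257580950115888, -0.004827132283464921, -0.9936314135075827]]
side 489.3521716773345 272.94804504172004 204.87368014037628 [0.4186 0.8086 0.62  ] [[-0.9985637152189468, -0.04965599212260497, -0.020119371124709486], [-0.012019762234074407, 0.5735770808133273, -0.8190634027238047], [0.052211416031078116, -0.8176451643665369, -0.5733501140002051]]
{'t': 0.1, 'q': array([-1.4505,  0.5284,  1.4338,  0.    ,  1.1814, -0.1785]), 'qd': array([ 0.0006, -0.0021, -0.0016,  0.0001,  0.0008, -0.0007]), 'tau': array([  0.0002, -44.3302, -17.8587,  -0.0003,   0.0038,   0.    ]), 'tcp_pos': array([ 0.184 , -0.597 ,  0.4038]), 'tool_rot': array([ 0.8045, -0.594 , -0.0007, -0.0007]), 'force': array([ 0.0601, -0.163 , -1.2228]), 'ft_torque': array([ 0.0238, -0.036 ,  0.0002]), 'finger_gap': 0.9982380672500745}
```

View pics/top0.png

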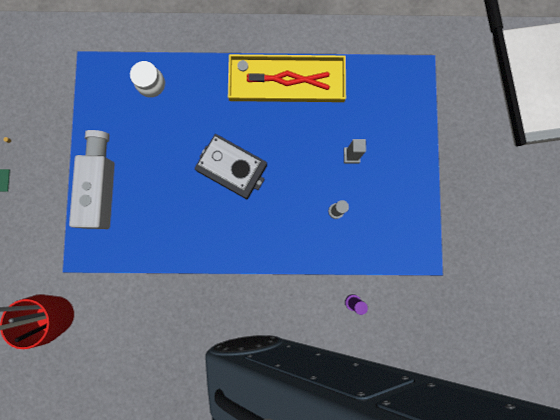

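View pics/side0.png

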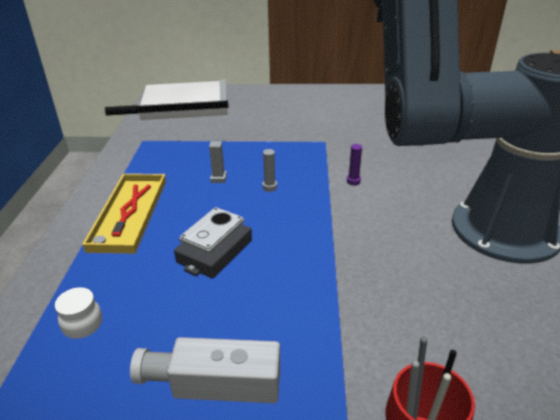

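The top view shows the round punch at about (340,209), the square one at (355,150), the circle at (217,156) and the lens hole at (241,169). The side view shows the round punch at (269,170), the circle at (203,234) and the purple look-alike at (355,165). I'll enlarge these areas to get finer positions.

Run:
```python
import cv2,numpy as np
t=cv2.imread("pics/top0.png");s=cv2.imread("pics/side0.png")
def c(im,x,y,w,h,k): return cv2.resize(im[y:y+h,x:x+w],None,fx=k,fy=k,interpolation=cv2.INTER_CUBIC)
a=np.hstack([c(t,190,130,80,70,5),c(t,320,185,80,70,5)[:, :390]])
b=np.hstack([c(s,170,200,80,50,5),c(s,235,143,78,50,5)])
cv2.imwrite("pics/z.png",np.vstack([a,b]))
```

```text
(no output)
```

View pics/z.png

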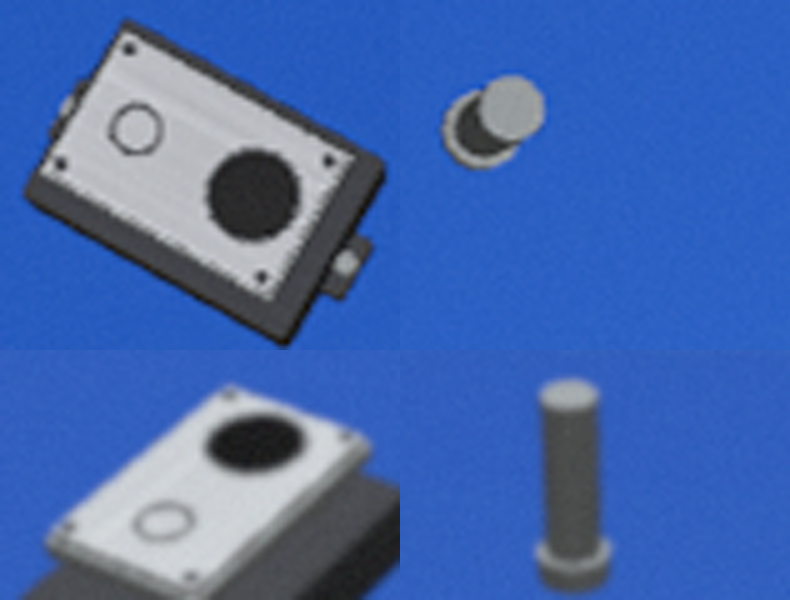

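The circle is at top (217.2,155.8) and side (202.8,234.2). The hole is at top (240.6,169) and side (221.2,218.6). The punch top is at top (342.4,206.4) and side (268.9,152), and its foot is near top (336.4,210.8).

```bash
cat > h.py <<'E'
from station import manip
import numpy as np
np.set_printoptions(precision=4,suppress=True)
def at(n,u,v,z):
    c=manip.camera_info(n);R=np.array(c["R"]);o=-R.T@np.array(c["t"])
    d=R.T@np.array([(u-c["cx"])/c["fx"],(v-c["cy"])/c["fy"],1]);return o+d*(z-o[2])/d[2]
def rep():
    from scipy.spatial.transform import Rotation as Ro
    s=manip.sense();r=Ro.from_quat(s["tool_rot"]).as_matrix()
    print(s["t"],s["tcp_pos"],"xaxis yaw",np.degrees(np.arctan2(r[1,0],r[0,0])),"zax",r[:,2],"F",s["force"],"gap",s["finger_gap"],"q6",s["q"])
E
python3 - <<'E'
from h import *
for nm,t,s,z in[("mark",(217.1,155.7),(202.7,234.1),.066),("hole",(240.5,168.9),(221.1,218.5),.066),("ptop",(342.4,206.4),(268.9,151.9),.099)]:
    print(nm,at("top",*t,z),at("side",*s,z))
print("foot",at("top",336.4,210.8,.013),"square",at("top",359,146,.099))
for p in[(127,22),(355,155),(272,298),(42,170)]: print(at("top",190+p[0]/5,130+p[1]/5,.066))
rep()
E
```

```text
mark [0.5964 0.1136 0.066 ] [0.5929 0.1142 0.066 ]
hole [0.569  0.0645 0.066 ] [0.5656 0.0658 0.066 ]
ptop [ 0.4893 -0.1405  0.099 ] [ 0.485 -0.137  0.099]
foot [ 0.4891 -0.1406  0.013 ] square [ 0.6112 -0.1748  0.099 ]
[0.6416 0.1183 0.066 ]
[0.5861 0.0224 0.066 ]
[0.5259 0.0557 0.066 ]
[0.5785 0.1517 0.066 ]
0.1 [ 0.184  -0.597   0.4038] xaxis yaw -72.88048559625264 zax [-0.0002  0.002  -1.    ] F [ 0.0601 -0.163  -1.2228] gap 0.9982380672500745 q6 [-1.4505  0.5284  1.4338  0.      1.1814 -0.1785]
```

```bash
python3 -m jog '[[[25,37,-5,0],[25,37,-5,0],[25,37,-5,0],[25,37,-5,0],[25,37,-5,0],[25,37,-5,0],[25,37,-5,0],[25,37,-5,0]]]' 100 60; python3 -m jog '[[[25,37,-5,0],[25,37,-5,0],[25,37,-5,0],[20,37,-5,0],[8,14,-5,0],[0,0,-5,0],[0,0,0,0],[0,0,0,0]]]'; python3 -c "
from h import *;rep()
import cv2
for n in('top','side'): cv2.imwrite(f'pics/{n}1.png',manip.snapshot(n)[:,:,::-1])
im=cv2.imread('pics/side1.png')[60:260,120:400];t=cv2.imread('pics/top1.png')[110:310,200:480]
cv2.imwrite('pics/z1.png',cv2.resize(np.vstack([im]),None,fx=2.8,fy=2.8))"
```

```text
t: 1.1
tcp_pos: [0.3846, -0.3, 0.3644]
tool_rot: [0.804, -0.594, -0.0, -0.0]
force: [1.3, -0.4, 0.2]
finger_gap: 1.001
t: 2.1
tcp_pos: [0.4867, -0.1405, 0.3347]
tool_rot: [0.804, -0.595, 0.0, 0.0]
force: [0.2, -0.4, -0.5]
finger_gap: 0.994
2.1 [ 0.4867 -0.1405  0.3347] xaxis yaw -72.98755362514721 zax [-0.0001 -0.0002 -1.    ] F [ 0.1523 -0.3598 -0.4964] gap 0.9938144918387927 q6 [-0.5019  0.4733  1.7972 -0.0003  0.8711  0.7722]
```

View pics/z1.png

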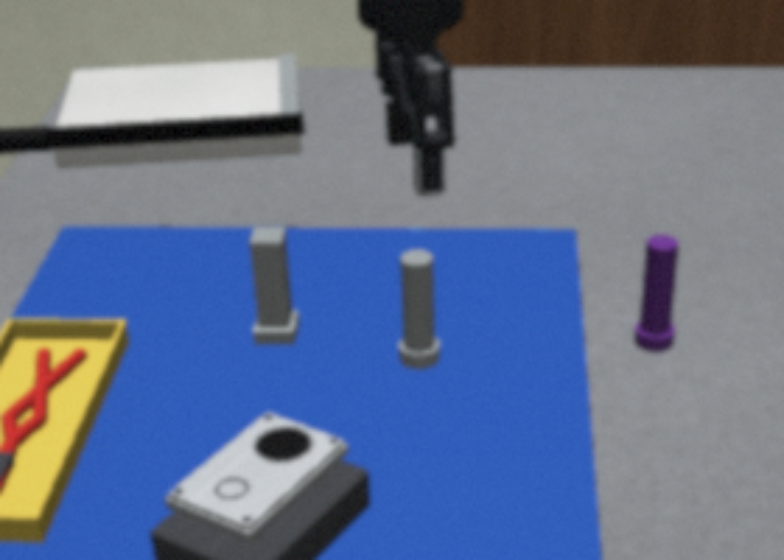

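The open gripper stands above the round punch, whose top is at crop (416,258), and both punches are upright. Next I'll descend to grasp height and close.

```bash
python3 -m jog '[[[0,0,-20,0],[0,1,-20,0],[0,0,-20,0],[0,0,-20,0],[0,0,-15,0],[0,0,-9,0],[0,0,0,0],[0,0,0,0]]]'; python3 -m jog '[[[0,0,0,0],[0,0,0,0],[0,0,0,0],[0,0,0,0],[0,0,0,0],[0,0,0,0],[0,0,0,0],[0,0,0,0]]]' 0 60; python3 -c "
from h import *;rep()
import cv2
for n in('top','side'): cv2.imwrite(f'pics/{n}2.png',manip.snapshot(n)[:,:,::-1])
cv2.imwrite('pics/z2.png',cv2.resize(cv2.imread('pics/side2.png')[90:220,180:360],None,fx=4,fy=4,interpolation=cv2.INTER_CUBIC))"
```

```text
t: 3.2
tcp_pos: [0.4872, -0.1384, 0.2312]
tool_rot: [0.804, -0.594, 0.001, -0.0]
force: [-0.6, 0.0, 0.8]
finger_gap: 0.997
t: 4.2
tcp_pos: [0.4871, -0.1384, 0.231]
tool_rot: [0.804, -0.594, 0.0, -0.0]
force: [-0.8, -1.3, 5.7]
finger_gap: 0.277
4.2 [ 0.4871 -0.1384  0.231 ] xaxis yaw -72.8809759406065 zax [ 0.0005 -0.0003 -1.    ] F [-0.7714 -1.286   5.733 ] gap 0.2768859339028325 q6 [-0.4978  0.6579  1.8644 -0.      0.6187  0.7743]
```

View pics/z2.png

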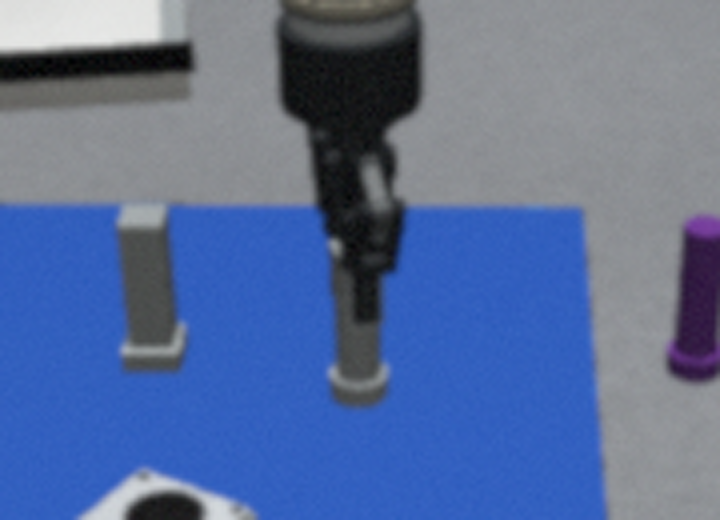

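The jaws hold the round punch on its upper shank (crop (358,320), foot at (358,385)), and it is still upright. Next I'll lift it and carry it above the mark.

```bash
python3 -m jog '[[[0,0,5,0],[0,0,12,0],[0,0,20,0],[0,0,25,0],[0,0,20,0],[0,0,10,0],[0,0,0,0],[0,0,0,0]]]'; python3 -m jog '[[[7,16,0,0],[15,36,0,0],[19,44,0,0],[19,44,0,0],[19,44,0,0],[15,36,0,0],[10,24,0,0],[4,8,0,0]]]';python3 -m jog '[[[0,0,0,0],[0,0,0,0],[0,0,0,0],[0,0,0,0],[0,0,0,0],[0,0,0,0],[0,0,0,0],[0,0,0,0]]]'; python3 -c "
from h import *;rep()
import cv2
a=[]
for n,y,x in(('top',90,150),('side',120,110)):
    cv2.imwrite(f'pics/{n}3.png',manip.snapshot(n)[:,:,::-1]); a.append(cv2.resize(cv2.imread(f'pics/{n}3.png')[y:y+130,x:x+130],None,fx=3,fy=3,interpolation=cv2.INTER_CUBIC) if n=='top' else cv2.resize(cv2.imread(f'pics/{n}3.png')[y:y+130,x:x+130],None,fx=3,fy=3,interpolation=cv2.INTER_CUBIC))
cv2.imwrite('pics/z3.png',np.hstack(a))"
```

```text
t: 5.3
tcp_pos: [0.4867, -0.1381, 0.3221]
tool_rot: [0.804, -0.594, -0.001, 0.0]
force: [0.2, -0.3, -2.5]
finger_gap: 0.28
t: 6.3
tcp_pos: [0.5949, 0.1163, 0.3218]
tool_rot: [0.805, -0.593, -0.001, 0.0]
force: [-0.9, -0.3, -3.0]
finger_gap: 0.281
t: 7.3
tcp_pos: [0.595, 0.1138, 0.3227]
tool_rot: [0.805, -0.594, 0.0, -0.0]
force: [-0.1, 0.4, -2.5]
finger_gap: 0.276
7.3 [0.595  0.1138 0.3227] xaxis yaw -72.87529714427944 zax [ 0. -0. -1.] F [-0.1103  0.3812 -2.4787] gap 0.27612095448669216 q6 [ 0.0047  0.6027  1.5574 -0.      0.9814  1.2766]
```

View pics/z3.png

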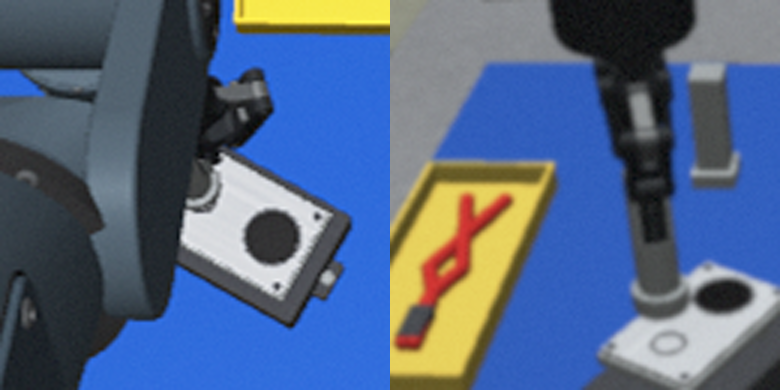

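The punch is held above the plate with its foot at side-crop (661,300), slightly above the circle at (669,342). The circle is hidden from the top camera. I'll compare the foot position with the mark using the same camera.

```bash
python3 -c "
from h import *
for u,v,z in((662,306,.0957),(659,289,.1097),): print(at('side',110+(u-390)/3-.3,120+v/3-.3,z))
print('mark',at('side',110+(669-390)/3-.3,120+342.5/3-.3,.066))
c=manip.camera_info('side');R=np.array(c['R']);t=np.array(c['t'])
for z in(.0957,.1097,.066):
  p=R@np.array([.595,.1138,z])+t;u=c['fx']*p[0]/p[2]+c['cx'];v=c['fx']*p[1]/p[2]+c['cy'];print((u+.3-110)*3+390,(v+.3-120)*3)
"
```

```text
[0.5937 0.116  0.0957]
[0.5937 0.118  0.1097]
mark [0.593  0.1136 0.066 ]
660.5103503045098 303.7109210368171
658.0120918648324 284.8042604484335
665.6618532344339 342.69716676274174
```

The offset is 1 to 3 mm, so I'll trim by (-1,-2) mm and lower to just above the plate. Contact is expected at TCP z ≈ 0.293.

```bash
python3 -m jog '[[[-1,-2,0,0],[0,0,-5,0],[0,0,-8,0],[0,0,-8,0],[0,0,-4,0],[0,0,0,0],[0,0,0,0],[0,0,0,0]]]'; python3 -m jog '[[[0,0,-2,0],[0,0,-2,0],[0,0,-2,0],[0,0,-2,0],[0,0,0,0],[0,0,0,0],[0,0,0,0],[0,0,0,0]]]';python3 -c "
from h import *;rep()"
```

```text
t: 8.4
tcp_pos: [0.5941, 0.1117, 0.298]
tool_rot: [0.804, -0.594, 0.0, -0.0]
force: [-1.2, -0.0, -2.5]
finger_gap: 0.277
t: 9.4
tcp_pos: [0.594, 0.1117, 0.2898]
tool_rot: [0.804, -0.594, 0.0, -0.0]
force: [-0.3, -0.3, 3.6]
finger_gap: 0.276
9.4 [0.594  0.1117 0.2898] xaxis yaw -72.88326759565088 zax [ 0.0003  0.     -1.    ] F [-0.3168 -0.29    3.5799] gap 0.275706432001498 q6 [0.0012 0.6471 1.5832 0.0001 0.911  1.2732]
```

Contact is confirmed: the force rose about 6 N, so the bed has sunk about 3–4 mm. I'll press 5 mm more and hold.

```bash
python3 -m jog '[[[0,0,-2,0],[0,0,-2,0],[0,0,-1,0],[0,0,0,0],[0,0,0,0],[0,0,0,0],[0,0,0,0],[0,0,0,0]]]';python3 -c "
from h import *;rep()
import cv2
a=[]
for n,y,x in(('top',90,150),('side',120,110)):
    cv2.imwrite(f'pics/{n}4.png',manip.snapshot(n)[:,:,::-1]); a.append(cv2.resize(cv2.imread(f'pics/{n}4.png')[y:y+130,x:x+130],None,fx=3,fy=3,interpolation=cv2.INTER_CUBIC))
cv2.imwrite('pics/z4.png',np.hstack(a)); rep()"
```

```text
t: 10.4
tcp_pos: [0.5941, 0.1117, 0.2851]
tool_rot: [0.804, -0.594, 0.0, -0.0]
force: [-2.1, 0.5, 5.9]
finger_gap: 0.277
10.4 [0.5941 0.1117 0.2851] xaxis yaw -72.88322935721585 zax [ 0.0004  0.0001 -1.    ] F [-2.117   0.5068  5.8766] gap 0.27741205751132914 q6 [0.0012 0.654  1.586  0.0001 0.9012 1.2732]
10.5 [0.5941 0.1117 0.2851] xaxis yaw -72.8830315697247 zax [ 0.0004  0.0001 -1.    ] F [-2.411   0.1705  6.4357] gap 0.2786834229604679 q6 [0.0012 0.654  1.5859 0.0001 0.9013 1.2732]
```

View pics/z4.png

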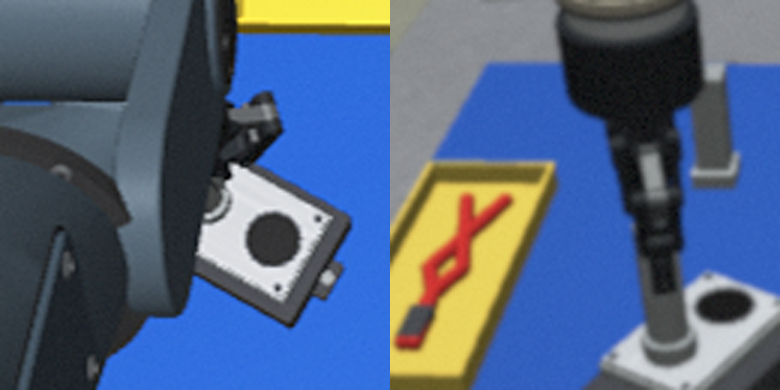

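The foot (crop (669,350)) covers the circle, the punch is upright and the plate has visibly sunk. Force and geometry both put it at about 8 mm. I'll go 1 mm deeper, hold, then lift straight up.

```bash
python3 -m jog '[[[0,0,-1,0],[0,0,0,0],[0,0,0,0],[0,0,0,0],[0,0,0,0],[0,0,0,0],[0,0,0,0],[0,0,0,0]]]'; python3 -m jog '[[[0,0,2,0],[0,0,3,0],[0,0,4,0],[0,0,5,0],[0,0,7,0],[0,0,8,0],[0,0,8,0],[0,0,8,0]]]';  python3 -m jog '[[[0,0,8,0],[0,0,4,0],[0,0,0,0],[0,0,0,0],[0,0,0,0],[0,0,0,0],[0,0,0,0],[0,0,0,0]]]';python3 -c "
from h import *;rep()"
```

```text
t: 11.5
tcp_pos: [0.5941, 0.1117, 0.2842]
tool_rot: [0.804, -0.594, 0.0, -0.0]
force: [-1.1, -0.2, 6.6]
finger_gap: 0.275
t: 12.5
tcp_pos: [0.594, 0.1117, 0.3293]
tool_rot: [0.804, -0.594, 0.0, -0.0]
force: [-0.1, -0.5, -2.8]
finger_gap: 0.276
t: 13.5
tcp_pos: [0.594, 0.1117, 0.3407]
tool_rot: [0.804, -0.594, -0.0, 0.0]
force: [0.5, 0.6, -2.6]
finger_gap: 0.274
13.5 [0.594  0.1117 0.3407] xaxis yaw -72.87982382418078 zax [-0.0001  0.     -1.    ] F [ 0.4514  0.5708 -2.6169] gap 0.27440747245310493 q6 [0.0012 0.5773 1.5469 0.     1.0174 1.2732]
```

Lifted. Next I'll carry it back to its original free spot on the mat and set it down.

```bash
python3 -m jog '[[[-7,-16,0,0],[-15,-35,0,0],[-19,-44,0,0],[-19,-44,0,0],[-19,-44,0,0],[-14,-35,0,0],[-10,-24,0,0],[-4,-8,0,0]]]'; python3 -m jog '[[[0,0,0,0],[0,0,0,0],[0,0,-15,0],[0,0,-20,0],[0,0,-20,0],[0,0,-20,0],[0,0,-15,0],[0,0,-8,0]]]'; python3 -m jog '[[[0,0,-3,0],[0,0,-2,0],[0,0,-2,0],[0,0,-1,0],[0,0,-1,0],[0,0,-1,0],[0,0,0,0],[0,0,0,0]]]';python3 -c "
from h import *;rep()"
```

```text
t: 14.5
tcp_pos: [0.486, -0.1401, 0.3409]
tool_rot: [0.804, -0.595, 0.0, 0.0]
force: [-0.9, 0.1, -1.8]
finger_gap: 0.279
t: 15.5
tcp_pos: [0.487, -0.1378, 0.2414]
tool_rot: [0.805, -0.594, -0.001, 0.0]
force: [0.6, 0.6, -1.8]
finger_gap: 0.274
t: 16.5
tcp_pos: [0.487, -0.1383, 0.2327]
tool_rot: [0.804, -0.594, 0.0, 0.0]
force: [0.6, 0.4, -2.4]
finger_gap: 0.28
16.5 [ 0.487  -0.1383  0.2327] xaxis yaw -72.8796672439575 zax [ 0. -0. -1.] F [ 0.5852  0.3903 -2.4315] gap 0.27967672260932663 q6 [-0.4977  0.6545  1.8638 -0.      0.6232  0.7743]
```

```bash
python3 -m jog '[[[0,0,-0.5,0],[0,0,-0.5,0],[0,0,-0.4,0],[0,0,-0.3,0],[0,0,0,0],[0,0,0,0],[0,0,0,0],[0,0,0,0]]]';python3 -c "
from h import *;rep()"
```

```text
t: 17.5
tcp_pos: [0.487, -0.1383, 0.2311]
tool_rot: [0.804, -0.594, -0.0, -0.0]
force: [-0.2, -0.4, -1.2]
finger_gap: 0.278
17.5 [ 0.487  -0.1383  0.2311] xaxis yaw -72.88123231939771 zax [-0.  0. -1.] F [-0.2487 -0.3908 -1.2322] gap 0.27815897157733105 q6 [-0.4977  0.6577  1.8645  0.      0.6194  0.7743]
```

Touching. I'll press a hair more, open and retreat.

```bash
python3 -m jog '[[[0,0,-0.4,0],[0,0,-0.3,0],[0,0,0,0],[0,0,0,0],[0,0,0,0],[0,0,0,0],[0,0,0,0],[0,0,0,0]]]'; python3 -m jog '[[[0,0,0,0],[0,0,0,0],[0,0,0,0],[0,0,0,0],[0,0,0,0],[0,0,0,0],[0,0,0,0],[0,0,0,0]]]' 100; python3 -m jog '[[[0,0,5,0],[0,0,15,0],[0,0,25,0],[0,0,25,0],[0,0,25,0],[0,0,25,0],[0,0,10,0],[0,0,0,0]]]'; python3 -c "
from h import *;rep()
import cv2
cv2.imwrite('pics/side5.png',manip.snapshot('side')[:,:,::-1])
cv2.imwrite('pics/z5.png',cv2.resize(cv2.imread('pics/side5.png')[60:280,120:400],None,fx=2.5,fy=2.5))"
```

```text
t: 18.5
tcp_pos: [0.487, -0.1382, 0.231]
tool_rot: [0.804, -0.594, 0.0, -0.0]
force: [-1.4, 1.0, 4.8]
finger_gap: 0.27
t: 19.5
tcp_pos: [0.487, -0.1383, 0.2303]
tool_rot: [0.804, -0.594, 0.0, -0.0]
force: [0.4, 0.4, 0.5]
finger_gap: 1.002
t: 20.5
tcp_pos: [0.487, -0.1382, 0.3612]
tool_rot: [0.805, -0.594, 0.001, -0.0]
force: [-0.8, 0.6, -1.2]
finger_gap: 1.0
20.5 [ 0.487  -0.1382  0.3612] xaxis yaw -72.87513249476162 zax [ 0.0017 -0.001  -1.    ] F [-0.7718  0.5817 -1.1525] gap 1.0002794373995911 q6 [-0.4976  0.4309  1.7737 -0.      0.9349  0.7743]
```

View pics/z5.png

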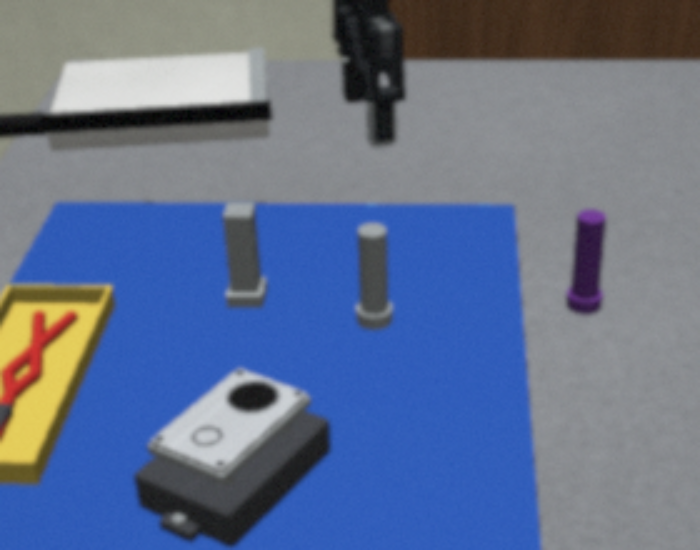

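The round punch stands upright on the mat at crop (373,275) and the gripper is clear above it. The square punch at (243,255) is untouched and the plate is back up.

```bash
python3 -c "
from station import manip
print(manip.sign_off())"
```

```text
the job is handed in; nothing more can be done
None
```

I pressed the round punch onto the scribed circle, lifted it straight up, and stood it back on the mat where it started. The job was handed in just after 20.5 s of the 51 s allowed, and the hand-in gives no verdict.

- **Press:** TCP height put the bed at about 9 mm sunk. Wrist force, a noisier reading, rose about 9 N, which suggests about 8.6 mm. I held it about 1 s at about 8 mm, then about 1 s more after 1 mm deeper.
- **Position on the circle:** Measured in the side view, the foot was 1–3 mm off the circle before I corrected it. The two cameras disagreed by about 3.5 mm on where the circle is, and the top camera's view of it was blocked during the press. I relied on the side camera for the final position.
- **Lift:** It went straight up about 57 mm with no sideways movement, and the force returned to the punch's weight alone.
- **Final picture:** The round punch stands upright on the mat, the square punch looks unmoved, the plate is back up, and the open gripper is about 13 cm above where it let go.

None of the checks failed.

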